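# Load the coffee pod column in serving order

## Robot

A 6-joint arm with a two-finger parallel gripper is mounted at the origin on a cart in front of the work surface, level with it; the furniture and walls round the work are solid. World frame = base frame: x ahead of the robot, y to its left, z up, the work surface at z = 0. Lengths are in m, angles in rad, forces in N, time in s.
With the tool pointing down it reaches from about 0.15 to 0.775 m from the base axis. Payload 6.1 kg.
Tool frame: the origin (TCP) lies at the very end of the fingers, on their centre line; the grasp point (between the pads) lies 19 mm behind it; z points along the fingers, y is the line along which they close (so a half turn about z gives the same grasp; the last joint's range is limited). The gripper opens to 85 mm and grips with 20 to 120 N. Pads are 22 mm wide; open, the fingers measure 114 mm over their backs; the gripper's body (76 mm by 85 mm) begins 54 mm behind the grasp point. The pads swing forward as they close: fully open they stand 13 mm farther back than shut.
Start: joints at [-1.314, 0.126, -0.04, 1.405, 0, 1.571], TCP at [0.133, -0.508, 0.197] pointing down, gripper open.
Joint ranges: [-2.72, 2.72], [-0.95, 1.95], [-1.27, 1.35], [-1.78, 2.02], [-1.46, 1.47], [-3.14, 3.14]. Speed limits (rad/s): [2.39, 2.39, 3.01, 3.14, 3.14, 3.14].

## Interface

Orientations are given as a unit quaternion [w, x, y, z].
In Python, from cell import readout, eyes, hand_in gives the robot as it stands.
- The arm moves only by the tool play_rows, never from a script. Its argument "motion" is a list of rows, each a list of 3 entries, a list of its own where there are three numbers: the gripper command: -1 is shut, 1 is fully open, values between are in proportion, then the shift along the tool's x, y, z as a fraction of full scale, then the turn, a rotation vector about the tool's x, y, z as a fraction of full scale. A call has 1 to 20 rows; each row is the pose to reach, as a shift and turn from the pose commanded when the call began, along the tool's axes at that moment; what a row does not reach only later rows make up. Full scale, the value 1, is 80 mm for a shift and 90 degrees for a turn. A row lasts 1/12 s, in which the tool goes at most 41.7 mm and 7.16 degrees, less where a joint would pass 70% of its speed; a pose out of reach is approached as far as the arm can. A call with a number of a shift or a turn outside -1 to 1 is refused whole. A call with a gripper value outside its range is refused whole. The fingers move at their own pace and stop on an object; "newtons" is the grip in N (left out, the last holds). Time passes only in rows, so rows that repeat a pose let the fingers close. It gives the time, the measured TCP pose, the force, the opening and the grip force at its end, in the units of the state.
- readout.read_state(): the state, without advancing time (a new reading comes with each control period).
- eyes.grab_frame(name): name is "side" or "top" or "wrist"; returns a dict with "img" (420x560x3 uint8, red, green, blue), "K" (3x3 intrinsics, pixels), "extrinsics" (4x4, takes a point from camera to world coordinates). Camera axes: x right, y down, z forward; pixel columns grow to the right and rows downward; lengths in m; the calibration is good to about 2 mm. A picture is of the moment at which its call begins. There is no depth.
- hand_in(): hands the job in; it is judged then, once.
The state is a dict: "clock": time; "joint_pos": joint angles; "joint_vel": joint speeds; "tau": joint torques, N m; "eef_pos": TCP position; "tool_rot": TCP orientation; "ft_force": force on the tool from outside, world axes, zero at the start; "ft_torque": the same for the moment, N m; "gripper_width": opening from 0.0 (shut) to 1.0 (fully open); "grip_force": force on a finger pad.
Only numpy, scipy, OpenCV 4.12 (cv2) and the standard library are available. Lean on these libraries where they do the work, as an engineer would, in place of code of your own. Each camera call takes 0.05 s, during which the arm holds its last target. There are 200 camera calls.

## Task

Load the pod dispenser on the counter from its top: drop in the red coffee pod first, then the blue one, both lid up, so that the red comes out at the bottom first and the blue follows. Leave the yellow pod where it stands.

Things in the scene. Friction and masses are not known exactly. Their poses are not given: they have to be found in the camera images.
- dispenser: fixed pod dispenser: upright silver tube on a black foot 94 mm across, 110 mm tall, empty. Origin: centre of its underside, z up along the tube. Open funnel mouth on top, 76 mm wide inside (82 outside), narrowing to the 58 mm bore at 100 mm. A pod let go in the mouth falls to the floor, 8 mm above the origin, or onto the pod below (foot then at 53 mm). Outlet: lowest 63 mm open towards -x.
- pod_red: red coffee pod with a red lid in a thin silver rim, rigid, standing lid up, about 30 g: 45 mm tall, 50 mm across over its straight upper part (from 22 mm above its foot to the top), narrowing below that to a foot 38 mm across. Origin at the centre of its underside, z up through the lid; round, so yaw does not matter. To be loaded first.
- pod_blue: blue coffee pod with a blue lid in a thin silver rim, rigid, standing lid up, about 30 g: 45 mm tall, 50 mm across over its straight upper part (from 22 mm above its foot to the top), narrowing below that to a foot 38 mm across. Origin at the centre of its underside, z up through the lid; round, so yaw does not matter. To be loaded second.
- pod_yellow: yellow coffee pod with a yellow lid in a thin silver rim, rigid, standing lid up, about 30 g: 45 mm tall, 50 mm across over its straight upper part (from 22 mm above its foot to the top), narrowing below that to a foot 38 mm across. Origin at the centre of its underside, z up through the lid; round, so yaw does not matter. Not wanted; stays where it is.
Not all that is in view belongs to the job. What is meant by the pod_red is not turquoise, and is the larger of those in its own colour.

How it is judged:
By the outcome, as a careful person would: the job done as asked, in the order asked, and still so for the second after the job is handed in, with the robot touching nothing.
It also fails if it takes over 58 s, if anything falls off the work surface, if the arm or the gripper's body presses on something with over 40 N, if the wrist force passes 120 N, or if a joint passes its speed limit or range.

## Working session

There is one attempt and no reset: what is moved stays moved. The work goes in short steps, Python scripts to look and compute and a tool call to move; the robot and the scene stay as the last step left them, time stands still between calls to the robot, and variables do not carry over. Pictures are saved under pics/ and viewed, at most 10 in all, crops included, and the job is handed in when it is done.

Besides the shell and the picture viewer there is one more tool, called after ">>>" as name([rows], argument=value, ...), one row to a line, values as JSON. play_rows: Moves the arm, as the interface text tells. Shift numbers are shares of 80 mm and turn numbers shares of 90 degrees, none past 1 either way. Its arguments: {"type":"object","properties":{"motion":{"type":"array","items":{"type":"array"}},"newtons":{"type":"number"}},"required":["motion"]}

```bash
mkdir -p pics; cat > h.py <<'E'
import numpy as np,cv2
from cell import readout,eyes,hand_in
def grab(n):
    f=eyes.grab_frame(n); return f["img"],np.array(f["K"]),np.array(f["extrinsics"])
def ray(px,K,T,z):
    d=T[:3,:3]@np.linalg.solve(K,[px[0],px[1],1.]); o=T[:3,3]
    return o+d*(z-o[2])/d[2]
def proj(p,K,T):
    c=np.linalg.inv(T)@np.append(p,1); u=K@c[:3]; return u[:2]/u[2]
E
python3 - <<'E'
from h import *
for n in("top","side"):
    im,K,T=grab(n); cv2.imwrite(f"pics/{n}0.png",im[:,:,::-1]); np.savez(f"{n}0.npz",im=im,K=K,T=T); print(n,T.round(3).tolist(),K[0,0])
s=readout.read_state();print(s)
E
```

```text
top [[-0.028, -0.972, 0.235, 0.262], [-1.0, 0.028, -0.005, -0.031], [-0.001, -0.235, -0.972, 0.983], [0.0, 0.0, 0.0, 1.0]] 400.92424920815813
side [[0.996, -0.047, 0.07, 0.403], [-0.084, -0.648, 0.757, -0.767], [0.009, -0.76, -0.65, 0.677], [0.0, 0.0, 0.0, 1.0]] 451.76031793790025
{'clock': 0.1, 'joint_pos': array([-1.31402048e+00,  1.26357099e-01, -4.05053244e-02,  1.40539936e+00,
       -2.04674052e-05,  1.57080468e+00]), 'joint_vel': array([-0.00075727, -0.00112252,  0.00067701,  0.00036742, -0.00208277,
       -0.00145069]), 'tau': array([ 2.61175519e-04, -4.36905921e+01,  3.53604233e+01,  1.37045488e-02,
        7.83960331e-05,  9.26238243e-06]), 'eef_pos': array([ 0.13321884, -0.50738745,  0.19618752]), 'tool_rot': array([-7.25386911e-04,  9.91769853e-01,  1.28031334e-01, -1.03967733e-04]), 'ft_force': array([-0.67833963, -0.45049312,  0.3786837 ]), 'ft_torque': array([ 0.02562814, -0.03535158,  0.00273554]), 'grip_force': 0.0, 'gripper_width': 0.9981563899330799}
```

View pics/top0.png

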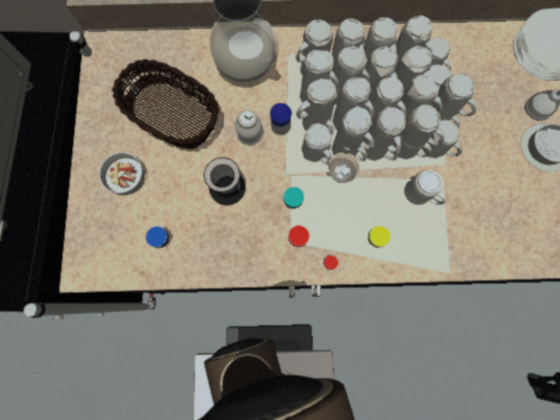

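View pics/side0.png

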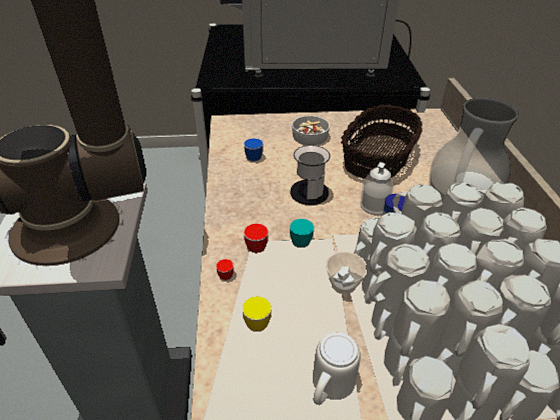

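The top view shows the large red lid at (299,236), a small red decoy at (331,262), yellow at (379,236), blue at (157,237), a navy object at (281,114) and the dispenser mouth at about (223,173). The side view shows the same items: red (256,237), blue (254,150) and the dispenser (312,160).

```bash
python3 - <<'E'
from h import *
D={n:np.load(f"{n}0.npz") for n in("top","side")}
hsv={n:cv2.cvtColor(D[n]["im"],cv2.COLOR_RGB2HSV) for n in D}
R={"red":[(0,8),(172,180)],"blue":[(105,130)],"yellow":[(25,35)],"turq":[(80,95)]}
for c,rs in R.items():
  for n in D:
    h=hsv[n]; m=np.zeros(h.shape[:2],np.uint8)
    for a,b in rs: m|=cv2.inRange(h,(a,150,60),(b,255,255))
    k,lab,st,ce=cv2.connectedComponentsWithStats(m)
    for i in range(1,k):
      if st[i,4]>50:
        K,T=D[n]["K"],D[n]["T"]; x,y,w,hh,a=st[i]
        p=ray(ce[i],K,T,.045); l=ray((x,ce[i][1]),K,T,.045); r=ray((x+w,ce[i][1]),K,T,.045)
        v=h[lab==i].mean(0)
        print(c,n,ce[i].round(1),st[i].tolist(),"z45:",p.round(4),"w",np.linalg.norm(l-r).round(4),v.round())
K,T=D["top"]["K"],D["top"]["T"]
im=D["top"]["im"]
a=cv2.resize(im[140:215,185:265],None,fx=6,fy=6,interpolation=cv2.INTER_CUBIC)
S=D["side"]["im"][135:210,275:345]; b=cv2.resize(S,(a.shape[1]*7//8,a.shape[0]),interpolation=cv2.INTER_CUBIC)
b=cv2.resize(S,(310,450));a=cv2.resize(a,(480,450))
cv2.imwrite("pics/disp.png",np.hstack([a,b])[:,:,::-1])
E
```

```text
red top [298.3 235.5] [289, 226, 20, 20, 308] z45: [ 0.4135 -0.0898  0.045 ] w 0.0473 [  2. 201. 189.]
red top [330.9 262. ] [325, 256, 13, 13, 139] z45: [ 0.349 -0.163  0.045] w 0.0303 [  2. 195. 188.]
red side [255.7 236.6] [244, 224, 24, 29, 494] z45: [ 0.4147 -0.106   0.045 ] w 0.0484 [ 12. 236. 165.]
red side [224.6 268.5] [216, 259, 17, 21, 261] z45: [ 0.353  -0.1881  0.045 ] w 0.0318 [ 10. 234. 168.]
blue top [280.4 113.6] [271, 104, 20, 20, 310] z45: [ 0.7283 -0.0574  0.045 ] w 0.051 [118. 176. 107.]
blue top [156.1 236.4] [147, 227, 20, 20, 300] z45: [0.4208 0.2461 0.045 ] w 0.0473 [108. 194. 163.]
blue side [253.  143.1] [245, 139, 17, 10, 135] z45: [0.4228 0.2468 0.045 ] w 0.0443 [108. 220. 172.]
blue side [389.4 200.4] [385, 194, 11, 15, 91] z45: [ 0.7159 -0.0119  0.045 ] w 0.0245 [119. 182. 117.]
blue side [400.7 202.5] [398, 196, 7, 14, 57] z45: [ 0.7389 -0.021   0.045 ] w 0.0155 [119. 185. 126.]
yellow top [379.3 236. ] [370, 227, 20, 19, 306] z45: [ 0.4069 -0.281   0.045 ] w 0.0472 [ 32. 199. 195.]
yellow side [256.2 307.6] [243, 296, 28, 24, 508] z45: [ 0.4081 -0.2825  0.045 ] w 0.0482 [ 29. 250. 218.]
turq top [293.2 197. ] [284, 188, 19, 19, 297] z45: [ 0.508  -0.0815  0.045 ] w 0.046 [ 88. 199. 161.]
turq side [301.4 226.8] [290, 219, 24, 17, 310] z45: [ 0.5102 -0.0839  0.045 ] w 0.0497 [ 88. 249. 161.]
```

View pics/disp.png

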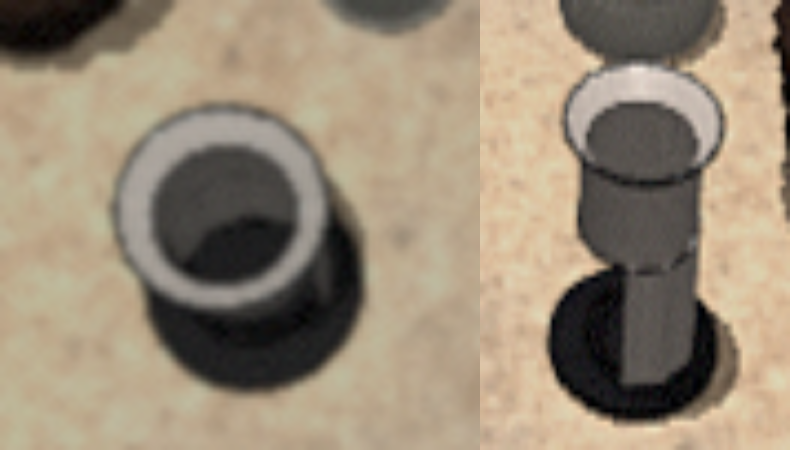

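```bash
python3 - <<'E'
from h import *
D={n:np.load(f"{n}0.npz") for n in("top","side")}
def tri(a,b):
    P=[D[n]["K"]@np.linalg.inv(D[n]["T"])[:3] for n in("top","side")]
    X=cv2.triangulatePoints(P[0],P[1],np.array(a,float).reshape(2,1),np.array(b,float).reshape(2,1)); return (X[:3]/X[3]).ravel()
print("mouth",tri((221.7,174.5),(311.8,155.7)), ray((221.7,174.5),D["top"]["K"],D["top"]["T"],.11),ray((311.8,155.7),D["side"]["K"],D["side"]["T"],.11))
print("blue",tri((156.1,236.4),(253,143.1)),"yellow",tri((379.3,236),(256.2,307.6)))
im=D["top"]["im"];s=D["side"]["im"]
f=lambda im,x,y:cv2.resize(im[y-20:y+20,x-20:x+20],(260,260),interpolation=cv2.INTER_CUBIC)
o=np.vstack([np.hstack([f(im,298,236),f(im,156,236),f(im,280,114)]),np.hstack([f(s,256,237),f(s,254,148),f(s,395,203)])])
cv2.imwrite("pics/c.png",o[:,:,::-1])
s0=readout.read_state(); from scipy.spatial.transform import Rotation as R
q=s0["tool_rot"]; print(R.from_quat(q[[1,2,3,0]]).as_matrix().round(4))
E
```

```text
mouth [0.55066293 0.08361096 0.10732484] [0.54852895 0.08316999 0.11      ] [0.55092817 0.08008544 0.11      ]
blue [0.42189045 0.24646777 0.04482623] yellow [ 0.40764274 -0.28149999  0.0434667 ]
[[ 9.672e-01  2.540e-01 -4.000e-04]
 [ 2.540e-01 -9.672e-01  1.400e-03]
 [-0.000e+00 -1.500e-03 -1.000e+00]]
```

View pics/c.png

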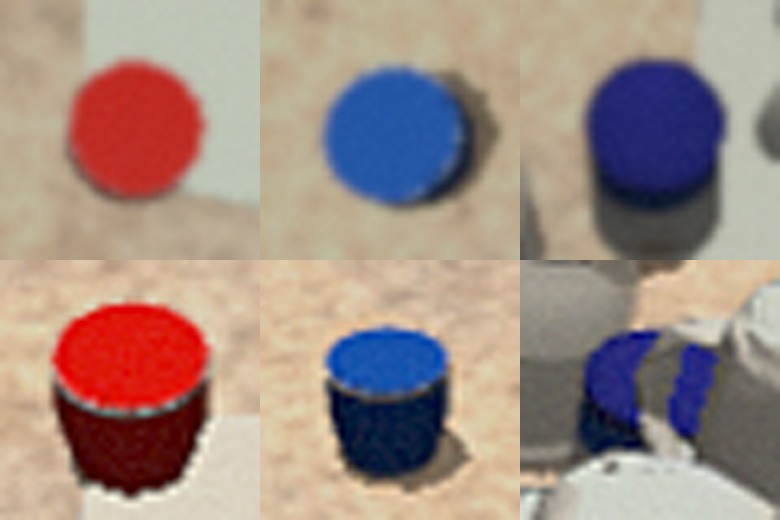

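The crops show that the navy object is a grey jar with a navy lid. The blue at (156,236) is a real pod with a silver rim, and its lid triangulates to 45 mm. The dispenser mouth is at about (0.550, 0.082) and the red pod at (0.4135, −0.090).

>>> play_rows([
  [1,[0.5,-0.44,0],[0,0,0.08]],
  [1,[1,-0.88,0],[0,0,0.163]],
  [1,[1,-0.88,0],[0,0,0.163]],
  [1,[1,-0.88,0],[0,0,0.163]],
  [1,[1,-0.88,0],[0,0,0.163]],
], newtons=30)

```text
clock: 0.52
eef_pos: [0.1934, -0.4185, 0.197]
tool_rot: [0.0, 1.0, 0.002, -0.0]
ft_force: [0.1, 0.4, 0.8]
gripper_width: 0.998
grip_force: 0.0
```

>>> play_rows([
  [1,[0.35,-0.5,0],[0,0,0]],
  [1,[0.7,-1,0],[0,0,0]],
  [1,[0.7,-1,0],[0,0,0]],
  [1,[0.7,-1,0],[0,0,0]],
])

```text
clock: 0.85
eef_pos: [0.2496, -0.3381, 0.1969]
tool_rot: [-0.0, 1.0, 0.002, 0.0]
ft_force: [-0.7, -0.8, 0.4]
gripper_width: 1.0
grip_force: 0.0
```

>>> play_rows([
  [1,[0.35,-0.5,0],[0,0,0]],
  [1,[0.7,-1,0],[0,0,0]],
  [1,[0.7,-1,0],[0,0,0]],
  [1,[0.7,-1,0],[0,0,0]],
])

```text
clock: 1.18
eef_pos: [0.3057, -0.2587, 0.1968]
tool_rot: [-0.0, 1.0, 0.002, 0.0]
ft_force: [-0.3, -0.2, 0.4]
gripper_width: 1.001
grip_force: 0.0
```

>>> play_rows([
  [1,[0.35,-0.5,0],[0,0,0]],
  [1,[0.7,-1,0],[0,0,0]],
  [1,[0.7,-1,0],[0,0,0]],
  [1,[0.7,-1,0],[0,0,0]],
  [1,[0.7,-1,0],[0,0,0]],
])

```text
clock: 1.6
eef_pos: [0.3608, -0.1803, 0.1966]
tool_rot: [0.0, 1.0, 0.001, -0.0]
ft_force: [0.2, 0.3, 0.8]
gripper_width: 1.005
grip_force: 0.0
```

>>> play_rows([
  [1,[0.33,-0.5,0],[0,0,0]],
  [1,[0.66,-1,0],[0,0,0]],
  [1,[0.66,-1,0],[0,0,0]],
  [1,[0.66,-1,0],[0,0,0]],
  [1,[0.66,-1,0],[0,0,0]],
])

```text
clock: 2.02
eef_pos: [0.4132, -0.1005, 0.1967]
tool_rot: [0.0, 1.0, 0.0, -0.0]
ft_force: [-0.4, 0.2, 0.0]
gripper_width: 0.999
grip_force: 0.0
```

```bash
cat >> h.py <<'E'
def wlid(rs,z,name):
    im,K,T=grab("wrist"); h=cv2.cvtColor(im,cv2.COLOR_RGB2HSV); m=np.zeros(h.shape[:2],np.uint8)
    for a,b in rs: m|=cv2.inRange(h,(a,150,60),(b,255,255))
    cs,_=cv2.findContours(m,cv2.RETR_EXTERNAL,cv2.CHAIN_APPROX_NONE)
    for c in cs:
        if cv2.contourArea(c)>150:
            P=np.array([ray(p[0],K,T,z)[:2] for p in c]); (x,y),r=cv2.minEnclosingCircle((P*1000).astype(np.float32))
            print("lid",round(x,1),round(y,1),"r",round(r,1),cv2.boundingRect(c))
    cv2.imwrite(f"pics/{name}.png",im[:,:,::-1]); s=readout.read_state(); print(s["eef_pos"],s["clock"])
RED=[(0,8),(172,180)];BLUE=[(100,115)]
E
python3 -c "
from h import *
wlid(RED,.045,'w1')"
```

```text
lid 356.7 -161.9 r 15.4 (326, 220, 29, 27)
lid 413.9 -89.7 r 23.8 (246, 156, 49, 47)
[ 0.41291548 -0.10074613  0.19671231] 2.0667
```

View pics/w1.png

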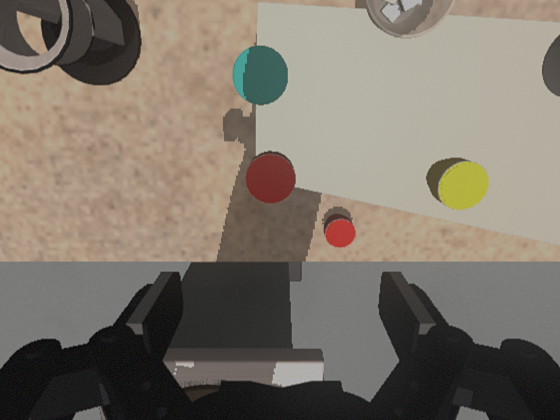

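The wrist view shows the red lid at about (270,179), the small red at (340,233) and turquoise at (260,75). All three give positions that agree with the top view, and the red pod is at (0.414, −0.090).

>>> play_rows([
  [1,[0.01,-0.135,0.3],[0,0,0]],
  [1,[0.01,-0.135,0.7],[0,0,0]],
  [1,[0.01,-0.135,1],[0,0,0]],
  [1,[0.01,-0.135,1],[0,0,0]],
  [1,[0.01,-0.135,1],[0,0,0]],
])

```text
clock: 2.48
eef_pos: [0.4127, -0.0896, 0.1165]
tool_rot: [-0.0, 1.0, -0.001, -0.001]
ft_force: [-0.5, -0.4, 1.1]
gripper_width: 0.996
grip_force: 0.0
```

>>> play_rows([
  [1,[0,0,0.3],[0,0,0]],
  [1,[0,0,0.6],[0,0,0]],
  [1,[0,0,0.9],[0,0,0]],
  [1,[0,0,0.9],[0,0,0]],
  [1,[0,0,0.9],[0,0,0]],
])

```text
clock: 2.9
eef_pos: [0.4142, -0.0891, 0.0461]
tool_rot: [0.0, 1.0, -0.0, -0.0]
ft_force: [0.4, -0.0, 1.0]
gripper_width: 0.993
grip_force: 0.0
```

>>> play_rows([
  [1,[0,0,0.2],[0,0,0]],
  [1,[0,0,0.35],[0,0,0]],
  [1,[0,0,0.35],[0,0,0]],
  [1,[0,0,0.35],[0,0,0]],
  [-1,[0,0,0.35],[0,0,0]],
  [-1,[0,0,0.35],[0,0,0]],
  [-1,[0,0,0.35],[0,0,0]],
  [-1,[0,0,0.35],[0,0,0]],
  [-1,[0,0,0.35],[0,0,0]],
  [-1,[0,0,0.35],[0,0,0]],
  [-1,[0,0,0.35],[0,0,0]],
  [-1,[0,0,0.35],[0,0,0]],
  [-1,[0,0,0.35],[0,0,0]],
  [-1,[0,0,0.35],[0,0,0]],
  [-1,[0,0,0.35],[0,0,0]],
  [-1,[0,0,0.35],[0,0,0]],
], newtons=30)

```text
clock: 4.23
eef_pos: [0.4142, -0.0884, 0.0169]
tool_rot: [-0.0, 1.0, 0.0, -0.0]
ft_force: [0.4, -0.3, -0.4]
gripper_width: 0.002
grip_force: 0.0
```

```bash
python3 - <<'E'
from h import *
wlid(RED,.045,'w2'); a=cv2.imread('pics/w2.png'); s,K,T=grab("side")
s=cv2.resize(s[190:300,190:330,::-1],(560,440)); s2=cv2.resize(a,(240,180)); o=np.zeros((440,800,3),np.uint8); o[:,:560]=s; o[:180,560:]=s2
cv2.imwrite("pics/s2.png",o)
E
```

```text
lid 370.9 -162.6 r 11.0 (406, 330, 34, 21)
lid 413.9 -89.6 r 24.4 (234, 222, 101, 78)
[ 0.41418589 -0.08839609  0.01688465] 4.2833
```

View pics/s2.png

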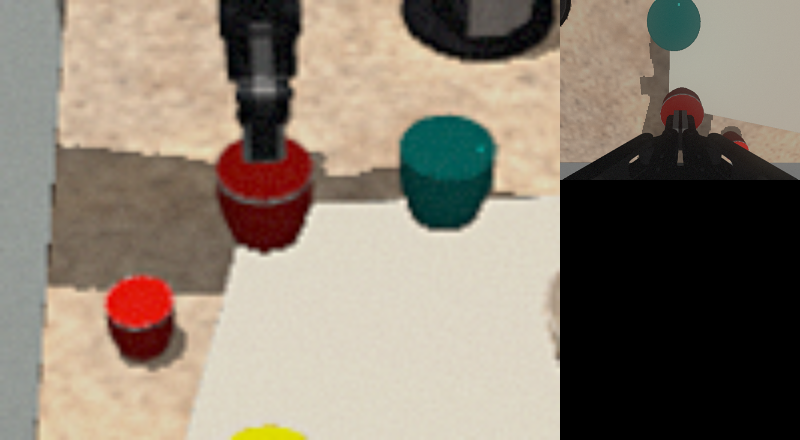

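```bash
python3 - <<'E'
from h import *
fs={n:grab(n) for n in("wrist","side","top")}
s=readout.read_state(); e=s["eef_pos"]
print(e,s["ft_force"],s["gripper_width"],s["joint_pos"].round(3), fs["wrist"][2].round(3).tolist())
for n,(im,K,T) in fs.items():
    print(n,[proj(e+[0,0,d],K,T).round(0).tolist() for d in(0,.01,.02,.028,.04)],"lid c",proj(np.array([.4139,-.0897,.045]),K,T).round(0))
a=fs["wrist"][0][180:420,150:430]; b=fs["side"][0][200:260,220:290]
o=np.hstack([cv2.resize(a,(420,360)),cv2.resize(b,(380,360))]);cv2.imwrite("pics/d.png",o[:,:,::-1])
E
```

```text
[ 0.41416803 -0.08838769  0.01689595] [0.56324029 1.15698575 0.21519171] 0.002687229367448196 [-0.21   0.004 -0.574  0.993  0.     2.931] [[0.001, -0.95, -0.311, 0.494], [-1.0, -0.0, -0.0, -0.088], [-0.0, 0.311, -0.95, 0.194], [0.0, 0.0, 0.0, 1.0]]
wrist [[282.0, 244.0], [282.0, 251.0], [282.0, 260.0], [282.0, 267.0], [282.0, 280.0]] lid c [284. 268.]
side [[255.0, 240.0], [255.0, 237.0], [255.0, 234.0], [255.0, 231.0], [255.0, 226.0]] lid c [255. 231.]
top [[297.0, 237.0], [297.0, 236.0], [297.0, 236.0], [298.0, 235.0], [298.0, 234.0]] lid c [298. 235.]
```

View pics/d.png

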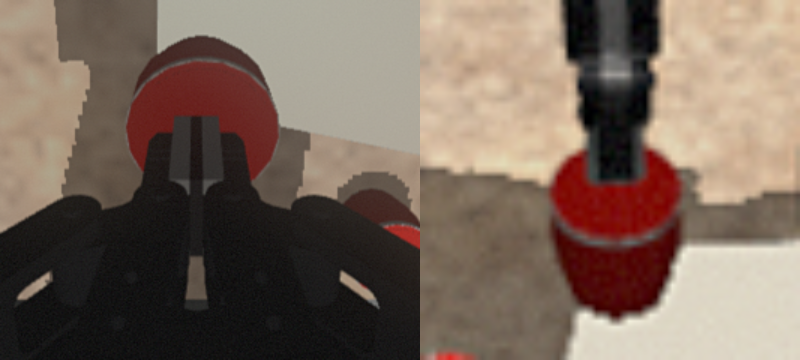

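The wrist and side crops show the shut fingers passing into the red lid at about (282,257) and (255,231), with no force and the pod unmoved. So nothing is gripped. I'll open slowly and check whether there is any contact.

>>> play_rows([
  [-0.5,[0,0,0],[0,0,0]],
  [-0.5,[0,0,0],[0,0,0]],
  [-0.5,[0,0,0],[0,0,0]],
  [-0.5,[0,0,0],[0,0,0]],
], newtons=20)

```text
clock: 4.82
eef_pos: [0.4142, -0.0884, 0.0169]
tool_rot: [0.0, 1.0, 0.0, -0.0]
ft_force: [0.2, 0.0, -0.6]
gripper_width: 0.248
grip_force: 0.0
```

>>> play_rows([
  [0.25,[0,0,0],[0,0,0]],
  [0.25,[0,0,0],[0,0,0]],
  [0.25,[0,0,0],[0,0,0]],
  [0.25,[0,0,0],[0,0,0]],
  [0.25,[0,0,0],[0,0,0]],
])

```text
clock: 5.23
eef_pos: [0.4142, -0.0884, 0.0169]
tool_rot: [-0.0, 1.0, 0.0, -0.0]
ft_force: [0.3, 0.5, 0.0]
gripper_width: 0.621
grip_force: 0.0
```

>>> play_rows([
  [1,[0,0,0],[0,0,0]],
  [1,[0,0,0],[0,0,0]],
  [1,[0,0,0],[0,0,0]],
  [1,[0,0,0],[0,0,0]],
  [1,[0,0,0],[0,0,0]],
])

```text
clock: 5.65
eef_pos: [0.4142, -0.0884, 0.0169]
tool_rot: [0.0, 1.0, 0.0, -0.0]
ft_force: [-0.1, 0.1, 0.2]
gripper_width: 0.998
grip_force: 0.0
```

```bash
python3 -c "
from h import *
wlid(RED,.045,'w3')"
```

```text
lid 361.4 -146.9 r 9.6 (384, 341, 15, 30)
lid 413.9 -89.6 r 24.4 (234, 222, 101, 89)
[ 0.41419397 -0.08840346  0.01689424] 5.7
```

The pod didn't move and there was no force in either direction. I'll retry the grip slowly and a little lower, in case the first one was just a bad contact.

>>> play_rows([
  [0.5,[0,-0.015,0.11],[0,0,0]],
  [0.35,[0,-0.015,0.11],[0,0,0]],
  [0.3,[0,-0.015,0.11],[0,0,0]],
  [0.25,[0,-0.015,0.11],[0,0,0]],
  [0.2,[0,-0.015,0.11],[0,0,0]],
  [0.15,[0,-0.015,0.11],[0,0,0]],
  [0.1,[0,-0.015,0.11],[0,0,0]],
  [0.05,[0,-0.015,0.11],[0,0,0]],
  [0,[0,-0.015,0.11],[0,0,0]],
  [0,[0,-0.015,0.11],[0,0,0]],
  [0,[0,-0.015,0.11],[0,0,0]],
  [0,[0,-0.015,0.11],[0,0,0]],
], newtons=40)

```text
clock: 6.7
eef_pos: [0.4147, -0.0878, 0.0087]
tool_rot: [0.001, 1.0, 0.0, 0.001]
ft_force: [-0.8, -2.1, 5.8]
gripper_width: 0.502
grip_force: 2.8
```

```bash
python3 - <<'E'
from h import *
wlid(RED,.045,'w4')
fs={n:grab(n) for n in("wrist","side")}
a=fs["wrist"][0][180:420,100:480]; b=fs["side"][0][195:265,210:300]
o=np.hstack([cv2.resize(a,(420,360)),cv2.resize(b,(380,360))]);cv2.imwrite("pics/d4.png",o[:,:,::-1])
E
```

```text
lid 414.0 -88.8 r 24.4 (234, 229, 99, 93)
[ 0.41474543 -0.08779756  0.00870787] 6.75
```

View pics/d4.png

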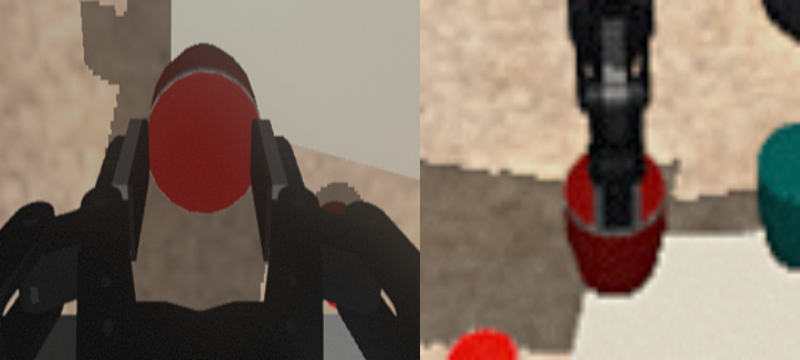

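The crops show the fingertips level with the rim at (255,231), and they look sunk into the upper part of the pod. There is light contact (2.8 N) and the pod has moved 0.8 mm. The fingers seem to touch only the lower cone: 43 mm wide at a tip height of about 8 mm matches it. I'll go lower and grip there.

>>> play_rows([
  [0.3,[0,0.0125,0],[0,0,0]],
  [0.3,[0,0.0125,0.05],[0,0,0]],
  [0.3,[0,0.0125,0.05],[0,0,0]],
  [0.15,[0,0.0125,0.05],[0,0,0]],
  [0.05,[0,0.0125,0.05],[0,0,0]],
  [-0.05,[0,0.0125,0.05],[0,0,0]],
  [-0.15,[0,0.0125,0.05],[0,0,0]],
  [-0.25,[0,0.0125,0.05],[0,0,0]],
  [-0.25,[0,0.0125,0.05],[0,0,0]],
  [-0.25,[0,0.0125,0.05],[0,0,0]],
  [-0.25,[0,0.0125,0.05],[0,0,0]],
], newtons=25)

```text
clock: 7.77
eef_pos: [0.4142, -0.0882, 0.0041]
tool_rot: [-0.0, 1.0, 0.0, -0.0]
ft_force: [0.1, 0.2, -0.7]
gripper_width: 0.561
grip_force: 25.8
```

```bash
python3 -c "
from h import *
wlid(RED,.045,'w5')"
```

```text
lid 414.4 -87.4 r 24.6 (227, 230, 107, 96)
[ 0.41420118 -0.08817978  0.00410468] 7.8167
```

It's gripped now: 47.7 mm wide at 26 N. Lifting to check.

>>> play_rows([
  [-0.6,[0,0,0],[0,0,0]],
  [-0.6,[0,0,-0.1],[0,0,0]],
  [-0.6,[0,0,-0.3],[0,0,0]],
  [-0.6,[0,0,-0.6],[0,0,0]],
  [-0.6,[0,0,-1],[0,0,0]],
  [-0.6,[0,0,-1],[0,0,0]],
  [-0.6,[0,0,-1],[0,0,0]],
])

```text
clock: 8.4
eef_pos: [0.4159, -0.0885, 0.0863]
tool_rot: [0.0, 1.0, 0.0, 0.002]
ft_force: [0.1, -0.5, -0.5]
gripper_width: 0.562
grip_force: 25.9
```

```bash
python3 - <<'E'
from h import *
for z in(.045,.125): wlid(RED,z,'w6')
im,K,T=grab("side"); a=cv2.imread('pics/w6.png')
cv2.imwrite("pics/s6.png",np.hstack([cv2.resize(a,(400,300)),cv2.resize(im[170:275,210:350,::-1],(400,300))]))
E
```

```text
lid 359.9 -160.8 r 15.1 (370, 273, 30, 35)
lid 368.7 -87.9 r 39.7 (227, 230, 108, 96)
[ 0.41477162 -0.08831644  0.08489107] 8.45
lid 409.1 -133.6 r 9.4 (370, 273, 31, 35)
lid 414.6 -87.6 r 24.9 (227, 230, 108, 97)
[ 0.41399732 -0.08814669  0.08392413] 8.5
```

View pics/s6.png

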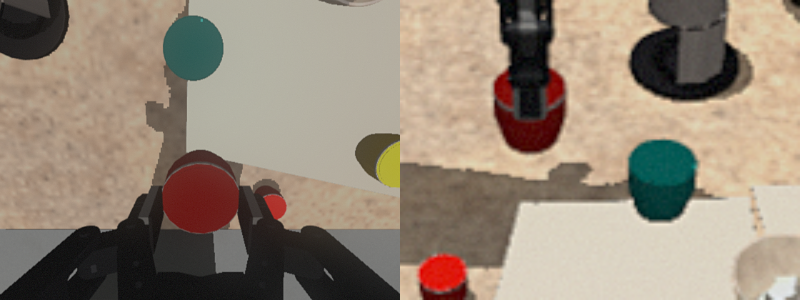

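The red pod is held upright at (200,200) in the wrist crop and clear of the surface: lid radius 24.9 mm at z=0.125, so its foot is about 4 mm below the TCP reading. The real fingertips sit about 25 mm behind the reported TCP, which explains the first miss. Carrying it to the dispenser.

>>> play_rows([
  [-0.6,[0.1,-0.1,-0.4],[0,0,0]],
  [-0.6,[0.3,-0.4,-0.8],[0,0,0]],
  [-0.6,[0.57,-0.71,-1],[0,0,0]],
  [-0.6,[0.57,-0.71,-1],[0,0,0]],
  [-0.6,[0.57,-0.71,-1],[0,0,0]],
])

```text
clock: 8.97
eef_pos: [0.4604, -0.0304, 0.1637]
tool_rot: [0.0, 1.0, 0.002, -0.0]
ft_force: [-0.9, 0.2, -1.3]
gripper_width: 0.563
grip_force: 26.2
```

>>> play_rows([
  [-0.6,[0.2,-0.25,0],[0,0,0]],
  [-0.6,[0.4,-0.5,0],[0,0,0]],
  [-0.6,[0.57,-0.71,0],[0,0,0]],
  [-0.6,[0.57,-0.71,0],[0,0,0]],
  [-0.6,[0.57,-0.71,0],[0,0,0]],
])

```text
clock: 9.38
eef_pos: [0.5042, 0.0122, 0.1621]
tool_rot: [-0.005, 1.0, 0.01, -0.002]
ft_force: [-0.5, -0.0, 0.8]
gripper_width: 0.56
grip_force: 26.2
```

```bash
python3 - <<'E'
from h import *
im,K,T=grab("wrist"); cv2.imwrite("pics/w7.png",im[:,:,::-1]); np.savez("w7.npz",im=im,K=K,T=T)
print(readout.read_state()["eef_pos"], [proj(np.array([.55+38*np.cos(t)/1000*1.05,.082+.040*np.sin(t),.11]),K,T).round() for t in np.arange(0,6.2,1.57)])
E
```

```text
[0.50395512 0.0119774  0.16261072] [array([174.,  82.]), array([119., 145.]), array([183., 203.]), array([239., 147.])]
```

View pics/w7.png

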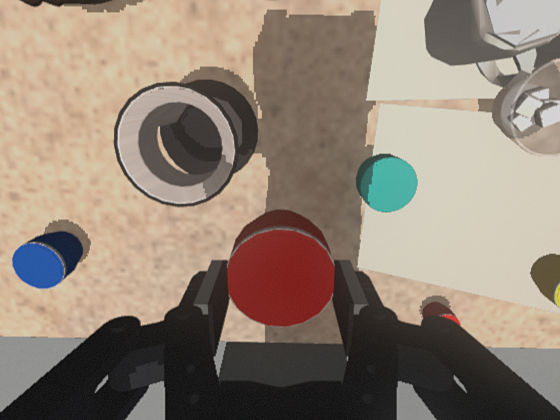

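In the wrist view the dispenser mouth is a ring centred at about (177,144), which puts it at (0.549, 0.083). The pod is still held upright at (282,275). Joint 6 is at its limit, so I'll turn the tool back 90°.

>>> play_rows([
  [-0.6,[0,0,0],[0,0,-0.08]],
  [-0.6,[0,0,0],[0,0,-0.16]],
  [-0.6,[0,0,0],[0,0,-0.24]],
  [-0.6,[0,0,0],[0,0,-0.32]],
  [-0.6,[0,0,0],[0,0,-0.4]],
  [-0.6,[0,0,0],[0,0,-0.48]],
  [-0.6,[0,0,0],[0,0,-0.56]],
  [-0.6,[0,0,0],[0,0,-0.64]],
  [-0.6,[0,0,0],[0,0,-0.72]],
  [-0.6,[0,0,0],[0,0,-0.8]],
  [-0.6,[0,0,0],[0,0,-0.88]],
  [-0.6,[0,0,0],[0,0,-0.96]],
  [-0.6,[0,0,0],[0,0,-1]],
  [-0.6,[0,0,0],[0,0,-1]],
  [-0.6,[0,0,0],[0,0,-1]],
  [-0.6,[0,0,0],[0,0,-1]],
])

```text
clock: 10.77
eef_pos: [0.5049, 0.0122, 0.164]
tool_rot: [-0.004, 0.701, 0.713, 0.003]
ft_force: [-0.6, -0.4, 0.1]
gripper_width: 0.561
grip_force: 26.2
```

```bash
python3 - <<'E'
from h import *
s=readout.read_state(); from scipy.spatial.transform import Rotation as R
print(s["eef_pos"],s["joint_pos"].round(3),R.from_quat(s["tool_rot"][[1,2,3,0]]).as_matrix().round(3).tolist())
E
```

```text
[0.50489037 0.01217321 0.1639784 ] [ 0.018  0.09  -0.151  1.33   0.01   1.572] [[-0.017, 1.0, -0.001], [1.0, 0.017, 0.01], [0.01, -0.0, -1.0]]
```

>>> play_rows([
  [-0.6,[0.25,0.2,0],[0,-0.006,0]],
  [-0.6,[0.5,0.4,0],[0,-0.006,0]],
  [-0.6,[0.75,0.5,0],[0,-0.006,0]],
  [-0.6,[0.878,0.566,0],[0,-0.006,0]],
  [-0.6,[0.878,0.566,0],[0,-0.006,0]],
  [-0.6,[0.878,0.566,0],[0,-0.006,0]],
])

```text
clock: 11.27
eef_pos: [0.5491, 0.0837, 0.1645]
tool_rot: [-0.0, 0.7, 0.714, -0.0]
ft_force: [-0.6, -0.0, -0.5]
gripper_width: 0.556
grip_force: 26.2
```

```bash
python3 - <<'E'
from h import *
s=readout.read_state(); print(s["eef_pos"],s["tool_rot"].round(4))
wlid(RED,s["eef_pos"][2]-.004+.045,'w8')
E
```

```text
[0.54907184 0.08371446 0.16449817] [-4.000e-04  7.001e-01  7.141e-01 -3.000e-04]
lid 548.8 85.2 r 24.7 (227, 230, 108, 96)
lid 548.6 101.3 r 20.3 (234, 210, 94, 38)
[0.54885744 0.08327494 0.16463041] 11.3167
```

>>> play_rows([
  [-0.6,[-0.012,0,0.15],[0,0,0]],
  [-0.6,[-0.012,0,0.3],[0,0,0]],
  [-0.6,[-0.012,0,0.42],[0,0,0]],
  [-0.6,[-0.012,0,0.54],[0,0,0]],
  [-0.6,[-0.012,0,0.65],[0,0,0]],
  [-0.6,[-0.012,0,0.65],[0,0,0]],
  [-0.6,[-0.012,0,0.65],[0,0,0]],
])

```text
clock: 11.9
eef_pos: [0.549, 0.0826, 0.1124]
tool_rot: [-0.001, 0.7, 0.714, -0.0]
ft_force: [0.0, 0.5, -0.8]
gripper_width: 0.562
grip_force: 26.2
```

>>> play_rows([
  [-0.6,[0,0,0.08],[0,0,0]],
  [-0.6,[0,0,0.16],[0,0,0]],
  [-0.6,[0,0,0.16],[0,0,0]],
  [-0.6,[0,0,0.16],[0,0,0]],
])

```text
clock: 12.23
eef_pos: [0.5492, 0.0829, 0.0996]
tool_rot: [-0.001, 0.7, 0.714, -0.0]
ft_force: [-0.4, -0.4, 1.0]
gripper_width: 0.561
grip_force: 26.2
```

```bash
python3 - <<'E'
from h import *
a,_,_=grab("side");b,_,_=grab("wrist")
cv2.imwrite("pics/s9.png",np.hstack([cv2.resize(b,(400,300)),cv2.resize(a[100:205,250:390],(400,300))])[:,:,::-1])
E
```

```text
(no output)
```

View pics/s9.png

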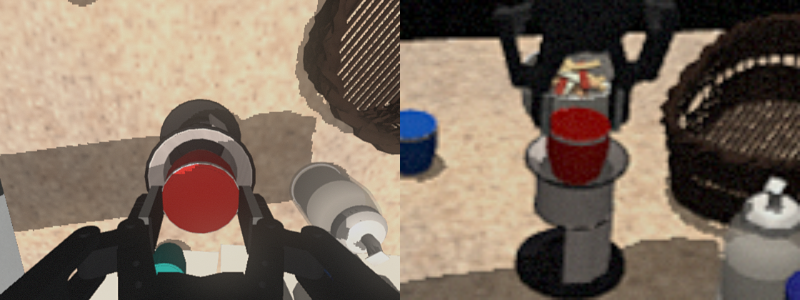

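The red pod is centred in the funnel mouth, at about (580,150) in the right-hand crop. I miscounted: that was my 11th picture, one over the limit of 10, so I'll view no more and check by numbers only. Releasing.

>>> play_rows([
  [0.5,[0,0,0],[0,0,0]],
  [0.5,[0,0,0],[0,0,0]],
  [0.5,[0,0,0],[0,0,0]],
  [0.5,[0,0,0],[0,0,0]],
  [1,[0,0,-0.3],[0,0,0]],
  [1,[0,0,-0.7],[0,0,0]],
  [1,[0,0,-1],[0,0,0]],
  [1,[0,0,-1],[0,0,0]],
  [1,[0,0,-1],[0,0,0]],
])

```text
clock: 13.08
eef_pos: [0.5505, 0.083, 0.1816]
tool_rot: [0.001, 0.7, 0.714, 0.002]
ft_force: [0.8, -0.5, 0.1]
gripper_width: 0.997
grip_force: 0.0
```

```bash
cat >> h.py <<'E'
def blobs(n,rs,zs,lo=40):
    im,K,T=grab(n); h=cv2.cvtColor(im,cv2.COLOR_RGB2HSV); m=np.zeros(h.shape[:2],np.uint8)
    for a,b in rs: m|=cv2.inRange(h,(a,120,35),(b,255,255))
    k,lab,st,ce=cv2.connectedComponentsWithStats(m)
    for i in range(1,k):
        if st[i,4]>lo: print(n,ce[i].round(1),st[i].tolist(),[ray(ce[i],K,T,z)[:2].round(3).tolist() for z in zs])
E
python3 - <<'E'
from h import *
for n in("top","side","wrist"): blobs(n,[(0,8),(165,180)],(.045,.053,.1))
blobs("top",BLUE,(.045,))
E
```

```text
top [330.6 261.9] [324, 255, 14, 14, 155] [[0.349, -0.162], [0.349, -0.161], [0.344, -0.155]]
side [303.4 186.3] [300, 179, 8, 16, 79] [[0.531, 0.053], [0.53, 0.043], [0.52, -0.018]]
side [224.6 268.6] [216, 259, 17, 21, 278] [[0.353, -0.188], [0.354, -0.196], [0.357, -0.239]]
wrist [281.2 187.3] [255, 165, 54, 46, 1961] [[0.55, 0.081], [0.55, 0.083], [0.549, 0.095]]
```

The red pod is down. The wrist ray onto z=0.053 gives (0.550, 0.083), which is the tube axis, and red shows in the outlet in the side view. Now the blue one.

>>> play_rows([
  [1,[0.3,-0.25,0],[0,0,0]],
  [1,[0.6,-0.5,0],[0,0,0]],
  [1,[1,-0.77,0],[0,0,0]],
  [1,[1,-0.77,0],[0,0,0]],
  [1,[1,-0.77,0],[0,0,0]],
])

```text
clock: 13.7
eef_pos: [0.4849, 0.1627, 0.1793]
tool_rot: [-0.001, 0.699, 0.715, -0.0]
ft_force: [-0.3, -0.2, 0.2]
gripper_width: 1.0
grip_force: 0.0
```

>>> play_rows([
  [1,[0.3,-0.25,0],[0,0,0]],
  [1,[0.6,-0.5,0],[0,0,0]],
  [1,[0.8,-0.77,0],[0,0,0]],
  [1,[0.8,-0.77,0],[0,0,0]],
  [1,[0.8,-0.77,0],[0,0,0]],
  [1,[0.8,-0.77,0],[0,0,0]],
])

```text
clock: 14.2
eef_pos: [0.4241, 0.2238, 0.1797]
tool_rot: [-0.0, 0.7, 0.714, 0.0]
ft_force: [0.9, -0.9, 1.0]
gripper_width: 1.001
grip_force: 0.0
```

```bash
python3 - <<'E'
from h import *
wlid(BLUE,.045,'w10'); s=readout.read_state(); print(s["tool_rot"].round(4),s["joint_pos"].round(2))
E
```

```text
[0.4242932  0.22370922 0.17976787] 14.25
[-2.000e-04  7.006e-01  7.135e-01  1.000e-04] [ 0.48  0.04 -0.17  1.36  0.    2.04]
```

```bash
python3 - <<'E'
from h import *
wlid([(98,130)],.045,'w11')
im=cv2.imread('pics/w11.png'); K=grab("wrist"); p=proj(np.array([.4215,.2463,.045]),K[1],K[2]).round().astype(int)
print(p, cv2.cvtColor(im,cv2.COLOR_BGR2HSV)[p[1]-40:p[1]+41:20,p[0]-40:p[0]+41:20].tolist())
E
```

```text
[0.42432982 0.22361819 0.1797971 ] 14.3
[278 161] [[[19, 60, 205], [16, 67, 203], [16, 63, 206], [15, 68, 205], [18, 62, 203]], [[16, 66, 204], [112, 40, 171], [110, 135, 180], [112, 49, 157], [16, 64, 203]], [[17, 58, 202], [110, 139, 176], [111, 140, 178], [110, 147, 175], [13, 63, 122]], [[14, 63, 193], [14, 61, 121], [112, 108, 102], [16, 64, 115], [13, 64, 119]], [[14, 67, 191], [14, 65, 193], [15, 64, 164], [14, 65, 118], [14, 62, 123]]]
```

```bash
sed -i 's/(a,150,60)/(a,115,140)/' h.py; python3 -c "
from h import *
wlid([(100,120)],.045,'w12')"
```

```text
lid 421.5 247.6 r 24.2 (252, 133, 53, 51)
[0.42421327 0.22370944 0.17987569] 14.4
```

The blue lid is at (0.4215, 0.2475) with radius 24.2 mm, as expected. Descending.

>>> play_rows([
  [1,[0.294,-0.03,0.3],[0,0,0]],
  [1,[0.294,-0.03,0.7],[0,0,0]],
  [1,[0.294,-0.03,1],[0,0,0]],
  [1,[0.294,-0.03,1],[0,0,0]],
  [1,[0.294,-0.03,1],[0,0,0]],
])

```text
clock: 14.82
eef_pos: [0.4201, 0.247, 0.0994]
tool_rot: [-0.001, 0.7, 0.714, -0.001]
ft_force: [-0.0, 0.3, 1.2]
gripper_width: 1.001
grip_force: 0.0
```

>>> play_rows([
  [1,[0,0,0.3],[0,0,0]],
  [1,[0,0,0.6],[0,0,0]],
  [1,[0,0,0.9],[0,0,0]],
  [1,[0,0,1],[0,0,0]],
  [1,[0,0,1],[0,0,0]],
  [1,[0,0,1],[0,0,0]],
])

```text
clock: 15.32
eef_pos: [0.4216, 0.2483, 0.0218]
tool_rot: [-0.0, 0.7, 0.714, 0.001]
ft_force: [0.5, 0.7, 0.7]
gripper_width: 1.001
grip_force: 0.0
```

>>> play_rows([
  [1,[0,0,0.1],[0,0,0]],
  [1,[0,0,0.2],[0,0,0]],
  [1,[0,0,0.22],[0,0,0]],
  [0.5,[0,0,0.22],[0,0,0]],
  [0.35,[0,0,0.22],[0,0,0]],
  [0.25,[0,0,0.22],[0,0,0]],
  [0.15,[0,0,0.22],[0,0,0]],
  [0.05,[0,0,0.22],[0,0,0]],
  [-0.05,[0,0,0.22],[0,0,0]],
  [-0.15,[0,0,0.22],[0,0,0]],
  [-0.25,[0,0,0.22],[0,0,0]],
  [-0.25,[0,0,0.22],[0,0,0]],
  [-0.25,[0,0,0.22],[0,0,0]],
], newtons=25)

```text
clock: 16.4
eef_pos: [0.4208, 0.2482, 0.0032]
tool_rot: [-0.0, 0.7, 0.714, 0.001]
ft_force: [-1.7, -0.1, 5.7]
gripper_width: 0.561
grip_force: 25.4
```

>>> play_rows([
  [-0.6,[0,0,0],[0,0,0]],
  [-0.6,[0,0,-0.1],[0,0,0]],
  [-0.6,[0,0,-0.3],[0,0,0]],
  [-0.6,[0,0,-0.6],[0,0,0]],
  [-0.6,[0,0,-1],[0,0,0]],
  [-0.6,[0,0,-1],[0,0,0]],
  [-0.6,[0,0,-1],[0,0,0]],
])

```text
clock: 16.98
eef_pos: [0.4221, 0.2488, 0.0848]
tool_rot: [0.0, 0.7, 0.714, 0.002]
ft_force: [0.1, 0.8, -0.5]
gripper_width: 0.559
grip_force: 25.9
```

>>> play_rows([
  [-0.6,[0,0,-0.4],[0,0,0]],
  [-0.6,[0,0,-0.8],[0,0,0]],
  [-0.6,[0,0,-1],[0,0,0]],
  [-0.6,[0,0,-1],[0,0,0]],
  [-0.6,[0,0,-1],[0,0,0]],
])

```text
clock: 17.4
eef_pos: [0.4208, 0.248, 0.1623]
tool_rot: [-0.0, 0.7, 0.714, 0.0]
ft_force: [0.6, 0.0, -1.6]
gripper_width: 0.557
grip_force: 26.2
```

```bash
sed -i 's/(a,115,140)/(a,115,60)/' h.py; python3 -c "
from h import *
s=readout.read_state(); print(s['tool_rot'].round(4))
wlid([(100,120)],s['eef_pos'][2]+.041,'w13')"
```

```text
[-3.000e-04  7.002e-01  7.140e-01  5.000e-04]
lid 420.5 247.0 r 24.6 (227, 235, 108, 95)
[0.42015201 0.24762995 0.16117663] 17.45
```

>>> play_rows([
  [-0.6,[-0.3,0.23,0],[0,0,0]],
  [-0.6,[-0.6,0.5,0],[0,0,0]],
  [-0.6,[-1,0.78,0],[0,0,0]],
  [-0.6,[-1,0.78,0],[0,0,0]],
  [-0.6,[-1,0.78,0],[0,0,0]],
])

```text
clock: 17.87
eef_pos: [0.4843, 0.1673, 0.16]
tool_rot: [-0.001, 0.701, 0.713, -0.002]
ft_force: [-0.0, 0.5, -0.5]
gripper_width: 0.565
grip_force: 26.2
```

>>> play_rows([
  [-0.6,[-0.3,0.23,0],[0,0,0]],
  [-0.6,[-0.6,0.5,0],[0,0,0]],
  [-0.6,[-1,0.78,0],[0,0,0]],
  [-0.6,[-1,0.78,0],[0,0,0]],
  [-0.6,[-1,0.78,0],[0,0,0]],
  [-0.6,[-1,0.78,0],[0,0,0]],
])

```text
clock: 18.37
eef_pos: [0.5473, 0.0911, 0.1613]
tool_rot: [-0.001, 0.7, 0.714, -0.001]
ft_force: [0.4, 0.1, -0.2]
gripper_width: 0.561
grip_force: 26.2
```

>>> play_rows([
  [-0.6,[-0.107,0.026,0],[0,0,0]],
  [-0.6,[-0.107,0.026,0],[0,0,0]],
  [-0.6,[-0.107,0.026,0.15],[0,0,0]],
  [-0.6,[-0.107,0.026,0.3],[0,0,0]],
  [-0.6,[-0.107,0.026,0.42],[0,0,0]],
  [-0.6,[-0.107,0.026,0.54],[0,0,0]],
  [-0.6,[-0.107,0.026,0.62],[0,0,0]],
  [-0.6,[-0.107,0.026,0.62],[0,0,0]],
  [-0.6,[-0.107,0.026,0.62],[0,0,0]],
])

```text
clock: 19.12
eef_pos: [0.5505, 0.082, 0.1126]
tool_rot: [-0.001, 0.7, 0.714, 0.0]
ft_force: [0.0, -0.0, 0.0]
gripper_width: 0.563
grip_force: 26.2
```

>>> play_rows([
  [-0.6,[0,0,0.08],[0,0,0]],
  [-0.6,[0,0,0.15],[0,0,0]],
  [-0.6,[0,0,0.15],[0,0,0]],
  [-0.6,[0,0,0.15],[0,0,0]],
])

```text
clock: 19.45
eef_pos: [0.5505, 0.0818, 0.1004]
tool_rot: [-0.001, 0.7, 0.714, -0.0]
ft_force: [0.4, 0.2, -0.8]
gripper_width: 0.56
grip_force: 26.2
```

The position matches the red release and there is no contact force. Releasing.

>>> play_rows([
  [0.5,[0,0,0],[0,0,0]],
  [0.5,[0,0,0],[0,0,0]],
  [0.5,[0,0,0],[0,0,0]],
  [0.5,[0,0,0],[0,0,0]],
  [1,[0,0,-0.3],[0,0,0]],
  [1,[0,0,-0.7],[0,0,0]],
  [1,[0,0,-1],[0,0,0]],
  [1,[0,0,-1],[0,0,0]],
  [1,[0,0,-1],[0,0,0]],
])

```text
clock: 20.2
eef_pos: [0.5519, 0.082, 0.1825]
tool_rot: [0.001, 0.7, 0.714, 0.002]
ft_force: [-0.3, 0.7, -1.5]
gripper_width: 1.0
grip_force: 0.0
```

```bash
python3 - <<'E'
from h import *
wlid([(100,120)],.098,'w14'); wlid(RED,.053,'w15')
blobs("side",[(0,8),(165,180)],(.03,)); blobs("side",[(100,125)],(.098,)); blobs("top",[(100,125)],(.098,)); blobs("side",[(25,35)],(.045,)); blobs("top",[(25,35)],(.045,))
E
```

```text
lid 551.1 80.9 r 24.2 (250, 173, 60, 58)
[0.55103565 0.08185901 0.18096987] 20.25
lid 549.6 87.5 r 24.1 (253, 164, 53, 22)
[0.55044228 0.08179043 0.18000498] 20.3
side [303.6 185.4] [299, 179, 9, 15, 89] [[0.535, 0.076]]
side [224.6 268.6] [216, 259, 17, 21, 277] [[0.352, -0.175]]
side [311.9 159.5] [302, 154, 21, 11, 183] [[0.552, 0.082]]
side [388.9 202.9] [384, 194, 12, 19, 136] [[0.686, -0.083]]
side [400.9 202.5] [398, 196, 7, 14, 65] [[0.711, -0.083]]
top [280.3 114.3] [271, 104, 20, 22, 353] [[0.7, -0.056]]
side [256.4 307.6] [243, 296, 28, 24, 518] [[0.408, -0.283]]
top [379.1 235.9] [369, 226, 21, 21, 332] [[0.407, -0.281]]
```

Everything agrees:
- **Blue lid:** at z=0.098 on the tube axis with the right radius, in both the wrist and side views.
- **Red pod:** below it, visible in the outlet.
- **Yellow pod:** unmoved.
- **Gripper:** clear of everything.

```bash
python3 -c "
from h import *
print(hand_in())"
```

```text
the job is handed in; nothing more can be done
None
```

The job is handed in at about 20 s: the red pod is at the bottom of the dispenser with the blue one on top of it, both lid up by the camera measurements, and the yellow pod is untouched; I viewed 11 pictures, one over the limit of 10.

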